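Clamp a plaster block in the carving jig

TASK

The plaster block lies ready in the carving jig. With your fingertips, push the swung-off clamp strap round over the block until it meets its stop, and only then push the raised cam lever fully down so that the rubber pad is clamped on the block. Pick nothing up: leave the block in its nest and the things round the jig where they are.

Things in the scene. Friction and masses are not known exactly. Their poses are not given: they have to be found in the camera images.
- jig: Carving jig screwed to the worktop: plywood board 200 x 140 x 14 mm. Origin: centre of the board's underside, z up; x along the 200 mm side. A vertical pivot post (dia 30) stands at x = -45 mm, y = 0; the nest for the block is centred at x = +40 mm, y = 0 (strips, top at z = 23 mm). A stop pin (dia 8, top z = 70 mm) stands at x = -10, y = -16.5 mm.
- strap_pivot (a point): Point on the vertical pivot axis of the strap, at the strap's mid-height (66 mm above the worktop), fixed to the jig; axes as the jig's.
- strap (a joint): Swing of the strap about the vertical pivot, rad; range 0 to 1.4. At value q the strap points 1.4 - q rad counter-clockwise (seen from above, from the jig's +x towards its +y) of the jig's +x axis. 1.4 = over the block and against the stop; it starts swung off between 0 and 0.5. It turns stiffly (about 0.22 N m, 2 N at its end) and stays where it is left.
- strap_end (a point): Point on the strap's centre line 120 mm from the pivot, at mid-height of the bar; its x axis points outward along the strap, z up. Steel bar 24 mm wide, 16 mm thick (underside 58, top 74 mm above the worktop), ending 140 mm from the pivot. On it, 85 mm from the pivot, sits the spindle (18 mm dia nut, top 82 mm above the worktop) with the rubber pad below.
- cam_lever (a joint): Angle of the cam lever, rad: 0 raised, 1.15 fully down (level). At value q it rises 1.15 - q above level; starts between 0 and 0.2. Hinged on the strap over the pivot, it turns with the strap and always points away from the strap's end. Push its outer end in an arc, away from the strap's end and down. Stiff (0.35 N m, 4 to 5 N at its plate); stays where left; drives the rubber pad down 7 mm.
- lever_hinge (a point): Point on the level hinge axis of the cam lever, in the fork on the strap, on the pivot axis, 92 mm above the worktop; x axis along the strap towards its end, z up.
- lever_pad (a point): Centre of the upper face of the black thumb plate on the cam lever, 85 mm out from the lever's hinge. Plate 40 mm long, 24 mm wide, 10 mm thick, reaching 105 mm from the hinge. z axis: normal of the upper face, to be pushed against; x axis: along the lever towards its hinge.
- clamp_pad: Black rubber pad, 22 mm dia, under the strap, 85 mm from the pivot; origin at the centre of its lower face. With the lever raised it is 48 mm above the worktop, 4 mm above the block's top. It is sprung; clamped it bears on the block with about 7 N.
- plaster_block: White plaster block 45 x 90 x 30 mm (its x, y, z), loose in the nest of the jig, 90 mm side along the jig's y; origin: centre of its underside, 14 mm above the worktop.
- dome: Bystander: white cast dome with ridges, 98 x 100 x 52 mm, loose; origin: centre of its underside.
- cuff: Bystander: small white cast cuff, 46 x 36 x 15 mm, loose; origin: centre of its underside.
- kidney: Bystander: flat red rubber kidney, 52 x 88 x 8 mm, loose; origin: centre of its underside.
Mind the look-alikes: they are no part of the job. Of the things like the plaster_block, leave any that is red or turquoise; of the rest the larger one is meant.

How it is judged (in metres and radians):
On the way, in this order (a step that is already met when the one before it is completed fails the run):
1. the strap is over the block at its stop, the lever still up (value of joint strap above 1.33 rad and value of joint cam_lever below 0.5 rad), for 0.2 s.
2. the cam lever is down (value of joint cam_lever above 1.05 rad and value of joint strap above 1.33 rad), for 0.2 s.
At the end, for the whole second after the job is handed in: The strap is within 0.07 rad of its stop over the block, the lever within 0.1 rad of fully down, the rubber pad presses on the block with more than 2 N, the block is at rest within 8 mm of where it was, and the three bystanders are within 15 mm of where they were (all of step 2 and contact force between clamp_pad and plaster_block above 2 N and horizontal distance between clamp_pad and plaster_block below 0.02 m and distance of plaster_block from where it was at the start of the episode below 0.008 m and linear speed of plaster_block below 0.02 m/s and distance of each of dome, cuff, kidney from where it was at the start of the episode below 0.015 m); the robot touches nothing.
It fails at once if the cam lever is pushed down (past 0.5) while the strap is not over the block (below 1.3) (value of joint cam_lever above 0.5 rad and value of joint strap below 1.3 rad).
It fails at once if the plaster block is lifted or pushed out of its place (more than 8 mm) (distance of plaster_block from where it was at the start of the episode above 0.008 m).
It fails at once if a thing beside the jig is carried or shoved (more than 15 mm) (distance of any of dome, cuff, kidney from where it was at the start of the episode above 0.015 m).
It also fails if it takes over 48 s, if anything falls off the work surface, if the arm or the gripper's body presses on something with over 40 N, if the wrist force passes 120 N, or if a joint passes its speed limit or range.

ROBOT

A 6-joint arm with a two-finger parallel gripper is mounted at the origin on a cart in front of the work surface, level with it; the furniture and walls round the work are solid. World frame = base frame: x ahead of the robot, y to its left, z up, the work surface at z = 0. Lengths are in mm, angles in degrees, forces in N, time in s.
With the tool pointing down it reaches from about 300 to 850 mm from the base axis. Payload 4.2 kg.
Tool frame: the origin (TCP) lies midway between the tips of the shut fingers; the grasp point (between the pads) lies env.grip_depth behind it (env.grip_depth is the distance from the TCP to the grasp point, in mm); z points along the fingers, y is the direction in which the jaws open and shut (so a half turn about z gives the same grasp; the last joint's range is limited). The gripper opens to 91 mm and grips with 3 to 60 N. Pads are 32 mm wide; open, the fingers measure 118 mm over their backs; the gripper's body (76 mm by 178 mm) begins 60 mm behind the grasp point.
Start: joints at [63.14, 18.312, 89.639, -0, 72.044, -1.146], TCP at [249.488, 518.072, 213.976] pointing down, gripper open.
Joint ranges: [-177.97, 177.97], [-48.28, 115.42], [12.27, 149.76], [-77.06, 257.06], [2.81, 150.46], [-146.56, 146.56]. Speed limits (degrees/s): [147.25, 147.25, 180, 180, 180, 180].

INTERFACE

Orientations are given as [roll, pitch, yaw] about the fixed x, y, z axes, in that order (R = Rz(yaw) Ry(pitch) Rx(roll)).
In Python, from workcell import env, cams, spotter gives the robot as it stands.
- The arm moves only by the tool apply_moves, never from a script. Its argument "plan" is a list of rows, each an object with "jaw": the closure, from 0 (fully open) to 1 (shut); "delta_pos": the shift along the tool's x, y, z in mm, a list of three; "spin": the turn about the tool's z in rad. In form: [{"jaw": jaw, "delta_pos": [dx, dy, dz], "spin": spin}, ...]. A call has exactly 8 rows; each row is the pose to reach, as a shift and turn from the pose measured when the call began, along the tool's axes at that moment; what a row does not reach only later rows make up. A row lasts 1/8 s, in which the tool goes at most 62.5 mm and 10.7 degrees, less where a joint would pass 70% of its speed; a pose out of reach is approached as far as the arm can. A call with a gripper value outside its range is refused whole. The fingers move at their own pace and stop on an object; "squeeze" is the grip in N (left out, the last holds). Time passes only in rows, so rows that repeat a pose let the fingers close, or fill a call up. It gives the time, the measured TCP pose, the force and the opening at its end, in the units of the state.
- env.state(): the state, without advancing time (a new reading comes with each control period).
- cams.grab_frame(name): name is "scene" or "top" or "wrist"; returns the picture (384x512x3 uint8, red, green, blue); there is no depth.
- cams.calibration(name): a dict with "camera_matrix" (3x3 intrinsics, pixels), "rvec" (rotation vector, rad) and "tvec" (3), from world to camera coordinates, as OpenCV has them. Camera axes: x right, y down, z forward; pixel columns grow to the right and rows downward; lengths in mm; the calibration is good to about 2 mm. A picture is of the moment at which its call begins: read the wrist's pose just before it. calibration takes no time and is no camera call; for the wrist camera it gives the pose at the moment of the call.
- env.job_done(): hands the job in, once; it reports no verdict.
Trained networks look in the newest picture that a camera, given by its name, has taken for a name from the list of things; names that differ only in an ending like _2 or _b are one class to them, and where a whole thing is asked for, a point or a joint stands for the part that bears it (a point fixed in the world has none). Each returns a list of dicts, best first, with "confidence" (0 to 1); they miss things now and then, are a little off and sometimes report something else, mostly with a low value. They report only what shows in the picture. A call takes as long as a camera call. They do not tell look-alikes from the thing itself.
- spotter.masks_of(camera, target): "region" (384x512 bool, what is visible of it) and "extent" ([left, top, right, bottom] in pixels, round what is visible of it).
The state is a dict: "time_s": time; "qpos": joint angles; "qvel": joint speeds; "effort": joint torques, N m; "ee_pos": TCP position; "ee_rot": TCP orientation; "force": force on the tool from outside, world axes, zero at the start; "torque": the same for the moment, N m; "gripper_width": finger opening in mm.
Only numpy, scipy, OpenCV 4.12 (cv2) and the standard library are available. Lean on these libraries where they do the work, as an engineer would, in place of code of your own. Each camera call takes 0.05 s, during which the arm holds its last target.

## Working session

There is one attempt and no reset: what is moved stays moved. The work goes in short steps, Python scripts to look and compute and a tool call to move; the robot and the scene stay as the last step left them, time stands still between calls to the robot, and variables do not carry over. Pictures are saved under pics/ and viewed, and the job is handed in when it is done.

Besides the shell and the picture viewer there is one more tool, called by a JSON object that holds its "op" and its "data". apply_moves: Moves the arm, as the interface text tells. Its arguments: {"type":"object","properties":{"plan":{"type":"array"},"squeeze":{"type":"number"}},"required":["plan"]}

```bash
mkdir -p pics; ls; python3 - <<'E'
from workcell import env,cams,spotter
import cv2
for n in ("scene","top","wrist"):
    im=cams.grab_frame(n); cv2.imwrite(f"pics/{n}0.png",im[:,:,::-1])
    c=cams.calibration(n); print(n,c)
    for t in ("jig","strap","cam_lever","plaster_block","lever_pad","clamp_pad"):
        for r in spotter.masks_of(n,t)[:3]: print(t,r["confidence"],r["extent"])
print(env.state(),env.grip_depth)
E
```

```text
pics
scene {'camera_matrix': array([[414.94710154,   0.        , 255.06723563],
       [  0.        , 414.94710154, 196.05770557],
       [  0.        ,   0.        ,   1.        ]]), 'rvec': array([ 2.05047973, -0.73256688,  0.41319296]), 'tvec': array([-273.6893146 ,  396.43609615,  477.02162484])}
jig 0.87 [218.3, 194.0, 332.1, 299.9]
jig 0.27 [284.8, 195.5, 325.8, 238.8]
strap 0.67 [221.4, 197.7, 325.3, 260.5]
cam_lever 0.8 [285.6, 195.7, 325.7, 233.3]
cam_lever 0.54 [247.7, 222.2, 292.2, 241.9]
plaster_block 0.95 [173.1, 265.7, 211.1, 312.1]
plaster_block 0.68 [194.1, 196.1, 223.4, 220.3]
plaster_block 0.61 [289.0, 199.8, 313.0, 213.2]
top {'camera_matrix': array([[383.75359489,   0.        , 257.92948446],
       [  0.        , 383.75359489, 195.28915185],
       [  0.        ,   0.        ,   1.        ]]), 'rvec': array([ 2.08383339, -2.13887655,  0.18929255]), 'tvec': array([246.59079957, 538.08072983, 942.60948657])}
jig 0.59 [238.5, 160.0, 319.0, 233.1]
strap 0.56 [259.9, 163.9, 316.1, 238.6]
strap 0.18 [284.9, 126.2, 318.5, 160.9]
cam_lever 0.7 [293.7, 160.0, 320.2, 194.9
[... 487 characters left out ...]
5.47431925,  -29.50213278,  390.88716789])}
{'time_s': 1.05, 'qpos': array([ 6.31396851e+01,  1.83115666e+01,  8.96393915e+01, -5.45639647e-04,
        7.20455596e+01, -1.14514155e+00]), 'qvel': array([-0.03865584,  0.02444243, -0.08368747,  0.06892341, -0.08978322,
       -0.05053769]), 'effort': array([-3.83398592e-04, -4.12364244e+01, -2.32232809e+01,  7.26331444e-02,
        3.76276381e-02, -4.73431342e-06]), 'ee_pos': array([249.48781588, 518.058756  , 213.97661303]), 'ee_rot': array([1.79996529e+02, 5.88569013e-04, 1.54284995e+02]), 'force': array([-0.68775612,  1.20605345,  0.30905183]), 'torque': array([-0.04546909, -0.01204445, -0.0096205 ]), 'gripper_width': 91.24086078493472} 18.8
```

```bash
python3 - <<'E'
import cv2
a=cv2.imread("pics/top0.png")[100:290,160:400]; cv2.imwrite("pics/top0z.png",cv2.resize(a,None,fx=3.2,fy=3.1,interpolation=cv2.INTER_CUBIC)[:600])
a=cv2.imread("pics/scene0.png")[170:330,150:370]; cv2.imwrite("pics/scene0z.png",cv2.resize(a,None,fx=3.5,fy=3.5,interpolation=cv2.INTER_CUBIC))
E
```

```text
(no output)
```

View pics/top0.png

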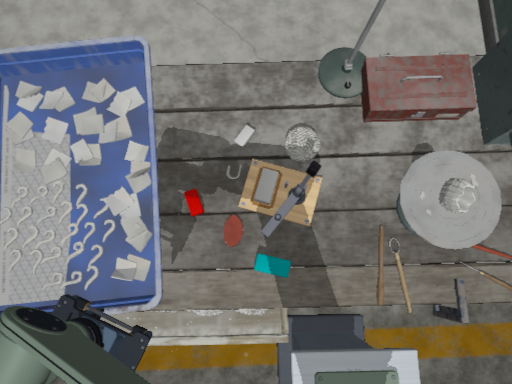

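View pics/top0z.png

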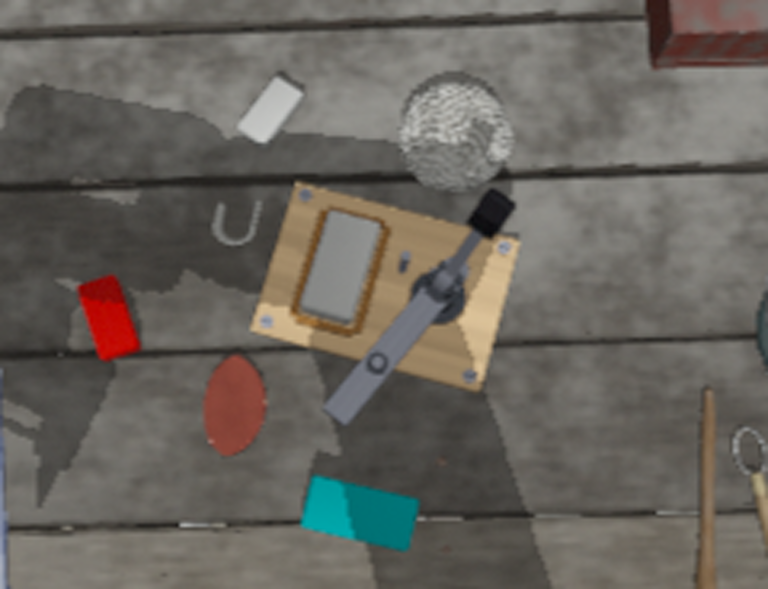

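View pics/scene0z.png

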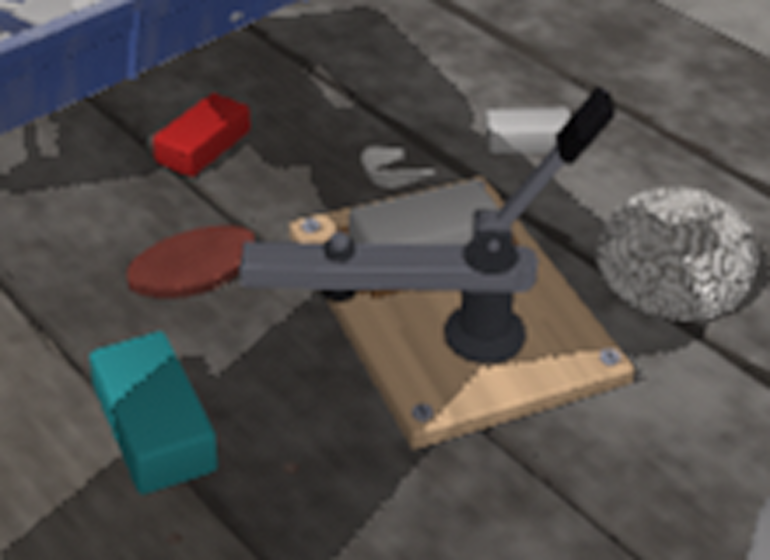

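View pics/scene0.png

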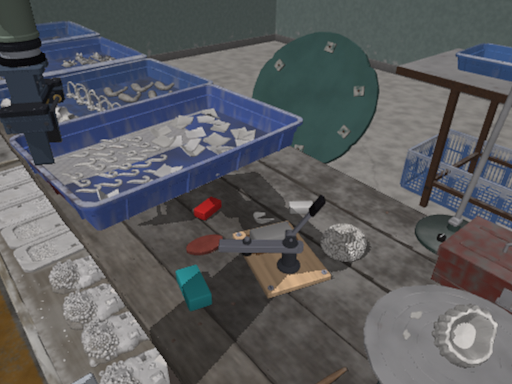

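```bash
cat >h.py <<'E'
import numpy as np,cv2
from workcell import env,cams,spotter
def back(n,uv,z):
    c=cams.calibration(n);K=c["camera_matrix"];R,_=cv2.Rodrigues(np.array(c["rvec"]));t=np.array(c["tvec"]).ravel()
    C=-R.T@t; d=R.T@np.linalg.inv(K)@np.array([uv[0],uv[1],1.]); return C+d*(z-C[2])/d[2]
def proj(n,P):
    c=cams.calibration(n); return cv2.projectPoints(np.array(P,float).reshape(-1,1,3),np.array(c["rvec"]),np.array(c["tvec"]),c["camera_matrix"],None)[0].reshape(-1,2)
E
python3 - <<'E'
from h import *
Z=lambda u,v:(160+(u-1.1)/3.2+0,100+(v-1)/3.1)
pts=[("c1",(296,182),14),("c2",(520,238),14),("c3",(480,390),14),("c4",(250,330),14),("strapend",(341,413),74),("nut",(377,362),82),("hinge",(443,283),92),("pad",(493,213),160),("domectr",(457,130),26),("blkctr",(341,266),44),("kidney",(234,404),8),("white2",(270,108),30)]
for n,p,z in pts: print(n,back("top",Z(*p),z).round(1))
Zs=lambda u,v:(150+(u-1)/3.5,170+(v-1)/3.5)
for n,p,z in [("c3",(414,437),14),("c2",(635,372),14),("c1",(485,180),14),("padend",(600,95),180),("strapend",(262,245),74),("hinge",(494,243),92)]: print(n,back("scene",Zs(*p),z).round(1))
E
```

```text
c1 [656.7 246.5  14. ]
c2 [599.9  56.7  14. ]
c3 [466.7  97.5  14. ]
c4 [524.2 288.1  14. ]
strapend [444.2 213.8  74. ]
nut [483.7 184.6  82. ]
hinge [545.2 131.2  92. ]
pad [584.2  98.6 160. ]
domectr [696.8 107.   26. ]
blkctr [572.3 210.1  44. ]
kidney [460.7 302.8   8. ]
white2 [720.9 267.   30. ]
c3 [465.8  94.7  14. ]
c2 [596.1  52.8  14. ]
c1 [655.9 239.3  14. ]
padend [592.7  98.8 180. ]
strapend [456.1 216.9  74. ]
hinge [543.5 120.3  92. ]
```

```bash
cat >>h.py <<'E'
PIV=np.array([547.5,127.5]);JY=73.2
u=lambda a:np.array([np.cos(np.radians(a)),np.sin(np.radians(a))])
def rows(wps):
    """wps: list of (x,y,z,dir of tool y in deg)"""
    s=env.state();p=np.array(s["ee_pos"]);yaw=s["ee_rot"][2]
    ex=np.r_[u(yaw),0];ey=np.r_[u(yaw-90),0]
    for x,y,z,a in wps:
        d=np.array([x,y,z])-p
        sp=-((a-(yaw-90)+180)%360-180)
        print([round(float(v),0) for v in (d@ex,d@ey,-d[2])],"spin",round(np.radians(sp),3))
    print("at",p.round(1),"yaw",round(yaw,1),"F",np.round(s["force"],1),"t",s["time_s"])
def push(ang,r=118,off=25.5): # strap angle (world deg), TCP behind strap
    return np.r_[PIV+r*u(ang)+off*u(ang+90)]
E
python3 - <<'E'
from h import *
p=push(140.6,off=38)
rows([(*p,214,50.6),(*p,62,50.6)])
# overlay check of the model
for n in("top","scene"):
    im=cv2.imread(f"pics/{n}0.png")
    ex,ey=u(JY),u(JY+90);c=PIV+45*ex
    for P in [(*(c+a*ex+b*ey),14) for a in(-100,100) for b in(-70,70)]+[(*PIV,92),(*(PIV+140*u(140.6)),74),(*(PIV+85*u(140.6)),82),(*(c+40*ex),44)]:
        q=proj(n,[P])[0]; cv2.circle(im,tuple(int(round(v*16)) for v in q),16,(0,255,0),-1,shift=4)
    im=im[140:320,200:360]; cv2.imwrite(f"pics/ov_{n}.png",cv2.resize(im,None,fx=3.3,fy=3.3))
E
python3 -c "
import cv2,numpy as np
cv2.imwrite('pics/ov.png',cv2.resize(np.hstack([cv2.imread('pics/ov_%s.png'%n) for n in('top','scene')]),(800,450)))"
```

```text
[-314.0, -232.0, -0.0] spin 0.239
[-314.0, -232.0, 152.0] spin 0.239
at [249.5 518.1 214. ] yaw 154.3 F [-0.7  1.2  0.3] t 1.05
```

View pics/ov.png

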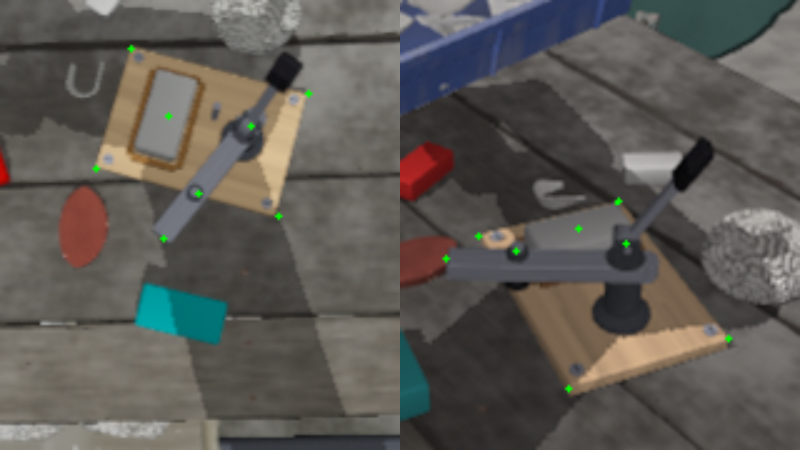

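The overlay shows the jig, pivot, nut and strap-end dots landing within a pixel or so in both views, so the model is good to about 3 mm. I'll close the jaws and move above the pre-contact point.

{"op": "apply_moves", "data": {"plan": [{"jaw":1,"delta_pos":[-40,-29,0],"spin":0.03},{"jaw":1,"delta_pos":[-80,-58,0],"spin":0.06},{"jaw":1,"delta_pos":[-120,-87,0],"spin":0.09},{"jaw":1,"delta_pos":[-160,-116,0],"spin":0.12},{"jaw":1,"delta_pos":[-200,-145,0],"spin":0.15},{"jaw":1,"delta_pos":[-240,-174,0],"spin":0.18},{"jaw":1,"delta_pos":[-280,-203,0],"spin":0.21},{"jaw":1,"delta_pos":[-314,-232,0],"spin":0.24}], "squeeze": 20}}

```text
time_s: 2.05
ee_pos: [432.6, 171.3, 214.2]
ee_rot: [180.0, 0.0, 140.5]
force: [0.6, 0.9, 0.4]
gripper_width: 14.1
```

```bash
python3 - <<'E'
from h import *
p=push(140.6,off=38)
rows([(*p,62,50.6)])
im=cams.grab_frame("wrist"); cv2.imwrite("pics/w1.png",im[:,:,::-1])
im=cams.grab_frame("top"); cv2.imwrite("pics/t1.png",cv2.resize(im[100:300,180:380,::-1],None,fx=3,fy=3))
print(env.state()["gripper_width"])
E
```

```text
[1.0, 1.0, 152.0] spin -0.002
at [432.6 171.3 214.2] yaw 140.5 F [0.6 0.9 0.4] t 2.05
5.949504241578742
```

View pics/w1.png

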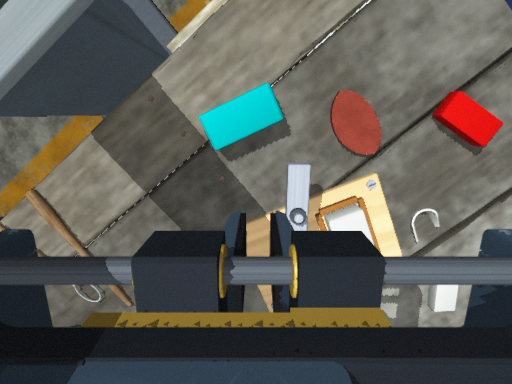

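View pics/t1.png

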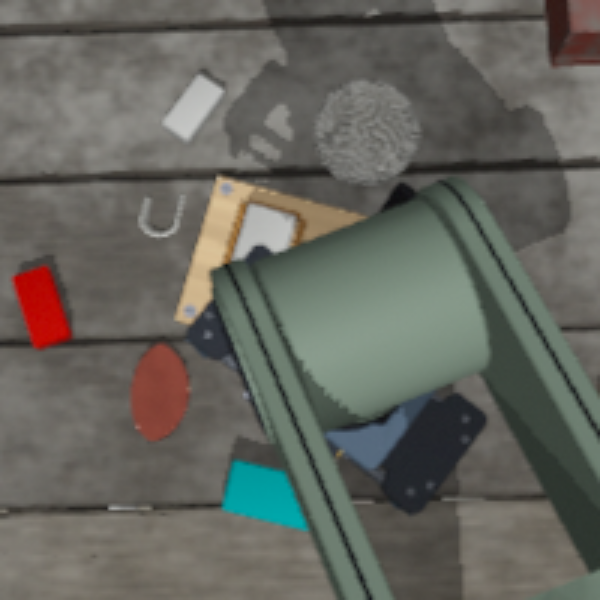

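The wrist view shows the fingers (columns 228–286) beside the strap (column about 298), on its push side. Nothing lies directly below, so I'm descending.

{"op": "apply_moves", "data": {"plan": [{"jaw":1,"delta_pos":[0,0,25],"spin":0},{"jaw":1,"delta_pos":[0,0,50],"spin":0},{"jaw":1,"delta_pos":[0,0,75],"spin":0},{"jaw":1,"delta_pos":[0,0,100],"spin":0},{"jaw":1,"delta_pos":[0,0,125],"spin":0},{"jaw":1,"delta_pos":[0,0,140],"spin":0},{"jaw":1,"delta_pos":[0,0,150],"spin":0},{"jaw":1,"delta_pos":[0,0,152],"spin":0}]}}

```text
time_s: 3.15
ee_pos: [432.9, 170.0, 61.8]
ee_rot: [-180.0, 0.1, 140.3]
force: [-1.1, -0.8, 0.9]
gripper_width: 0.2
```

```bash
python3 - <<'E'
from h import *
im=cams.grab_frame("scene"); cv2.imwrite("pics/s2.png",cv2.resize(im[130:330,150:370,::-1],None,fx=3,fy=3))
w=[(*push(a,off=25.5),62,a-90) for a in (140,136,132,128,124,120,116,112)]
rows(w)
E
```

```text
[3.0, 16.0, -0.0] spin 0.005
[4.0, 24.0, -0.0] spin 0.075
[5.0, 32.0, -0.0] spin 0.144
[6.0, 41.0, -0.0] spin 0.214
[5.0, 49.0, -0.0] spin 0.284
[4.0, 57.0, -0.0] spin 0.354
[3.0, 66.0, -0.0] spin 0.424
[1.0, 74.0, -0.0] spin 0.493
at [433.1 169.9  62. ] yaw 140.3 F [ 0.5 -0.2 -0.7] t 3.2
```

View pics/s2.png

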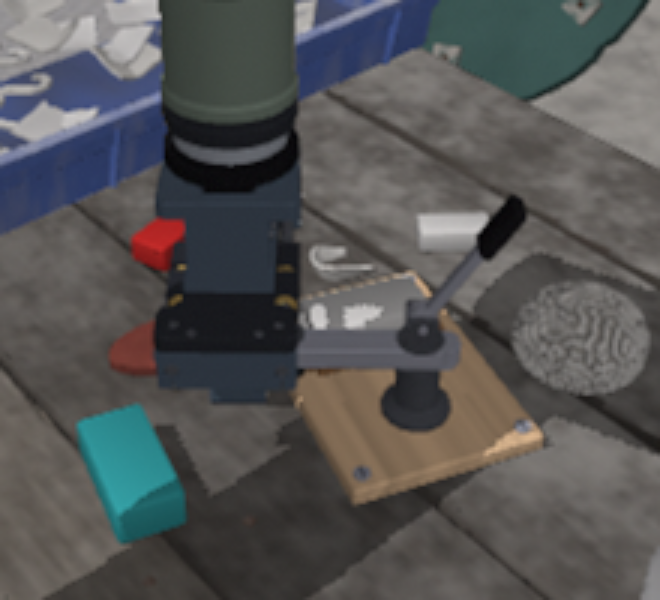

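The gripper hangs over the strap's outer half, the strap is untouched, and the lever is still up. Pushing along the arc now.

{"op": "apply_moves", "data": {"plan": [{"jaw":1,"delta_pos":[3,12,0],"spin":0},{"jaw":1,"delta_pos":[4,20,0],"spin":0.04},{"jaw":1,"delta_pos":[5,28,0],"spin":0.11},{"jaw":1,"delta_pos":[6,36,0],"spin":0.18},{"jaw":1,"delta_pos":[6,43,0],"spin":0.24},{"jaw":1,"delta_pos":[5,50,0],"spin":0.3},{"jaw":1,"delta_pos":[4,57,0],"spin":0.354},{"jaw":1,"delta_pos":[3,65,0],"spin":0.42}]}}

```text
time_s: 4.2
ee_pos: [472.2, 222.6, 62.4]
ee_rot: [-180.0, 0.0, 116.1]
force: [-1.0, -1.0, 0.4]
gripper_width: 0.4
```

```bash
python3 - <<'E'
from h import *
im=cams.grab_frame("scene"); cv2.imwrite("pics/s3.png",cv2.resize(im[130:330,150:370,::-1],None,fx=3,fy=3))
w=[(*push(a,off=25.5),62,a-90) for a in (112,108,104,100,96,92,88,84,80,77,75,73,71)]
rows(w)
E
```

```text
[1.0, 7.0, 0.0] spin 0.07
[2.0, 16.0, 0.0] spin 0.14
[2.0, 24.0, 0.0] spin 0.21
[2.0, 33.0, 0.0] spin 0.28
[1.0, 41.0, 0.0] spin 0.349
[-1.0, 49.0, 0.0] spin 0.419
[-3.0, 57.0, 0.0] spin 0.489
[-5.0, 65.0, 0.0] spin 0.559
[-8.0, 73.0, 0.0] spin 0.629
[-11.0, 79.0, 0.0] spin 0.681
[-13.0, 83.0, 0.0] spin 0.716
[-15.0, 86.0, 0.0] spin 0.751
[-17.0, 90.0, 0.0] spin 0.786
at [473.4 223.4  62.5] yaw 116.0 F [-0.2  1.1  0. ] t 4.25
```

View pics/s3.png

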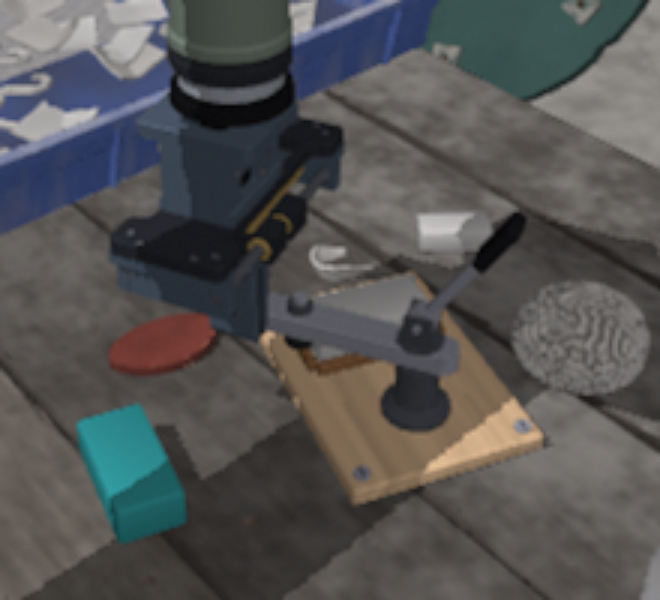

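The strap has turned roughly 25° with the fingers and the lever is still up. Continuing toward the stop, and slowing near it.

{"op": "apply_moves", "data": {"plan": [{"jaw":1,"delta_pos":[2,11,0],"spin":0.1},{"jaw":1,"delta_pos":[2,20,0],"spin":0.18},{"jaw":1,"delta_pos":[2,29,0],"spin":0.25},{"jaw":1,"delta_pos":[1,38,0],"spin":0.33},{"jaw":1,"delta_pos":[0,47,0],"spin":0.4},{"jaw":1,"delta_pos":[-2,55,0],"spin":0.47},{"jaw":1,"delta_pos":[-5,64,0],"spin":0.55},{"jaw":1,"delta_pos":[-7,70,0],"spin":0.6}]}}

```text
time_s: 5.25
ee_pos: [539.5, 248.8, 62.9]
ee_rot: [179.9, -0.1, 81.6]
force: [-2.2, 0.1, 0.3]
gripper_width: 0.4
```

```bash
python3 - <<'E'
from h import *
w=[(*push(a,off=25.5),62,max(a,73)-90) for a in (80,77,75,73,71,69)]
rows(w)
E
```

```text
[-0.0, 3.0, 1.0] spin 0.028
[1.0, 10.0, 1.0] spin 0.08
[1.0, 14.0, 1.0] spin 0.115
[2.0, 18.0, 1.0] spin 0.15
[2.0, 22.0, 1.0] spin 0.15
[2.0, 27.0, 1.0] spin 0.15
at [539.5 248.8  62.9] yaw 81.6 F [-2.2  0.1  0.3] t 5.25
```

{"op": "apply_moves", "data": {"plan": [{"jaw":1,"delta_pos":[0,4,0],"spin":0.04},{"jaw":1,"delta_pos":[1,8,0],"spin":0.08},{"jaw":1,"delta_pos":[1,11,0],"spin":0.11},{"jaw":1,"delta_pos":[2,14,0],"spin":0.14},{"jaw":1,"delta_pos":[2,16,0],"spin":0.15},{"jaw":1,"delta_pos":[2,18,0],"spin":0.15},{"jaw":1,"delta_pos":[2,19,0],"spin":0.15},{"jaw":1,"delta_pos":[2,20,0],"spin":0.15}]}}

```text
time_s: 6.25
ee_pos: [559.7, 248.0, 63.0]
ee_rot: [179.9, -0.1, 73.0]
force: [-1.8, 2.2, 1.1]
gripper_width: 0.5
```

```bash
python3 - <<'E'
from h import *
w=[(*push(a,off=25.5),62,max(a,73)-90) for a in (73,71,69)]
rows(w)
im=cams.grab_frame("scene"); cv2.imwrite("pics/s4.png",cv2.resize(im[130:330,150:370,::-1],None,fx=3,fy=3))
E
```

```text
[-1.0, -2.0, 1.0] spin -0.0
[0.0, 2.0, 1.0] spin -0.0
[1.0, 6.0, 1.0] spin -0.0
at [559.7 248.   63. ] yaw 73.0 F [-1.8  2.2  1.1] t 6.25
```

View pics/s4.png

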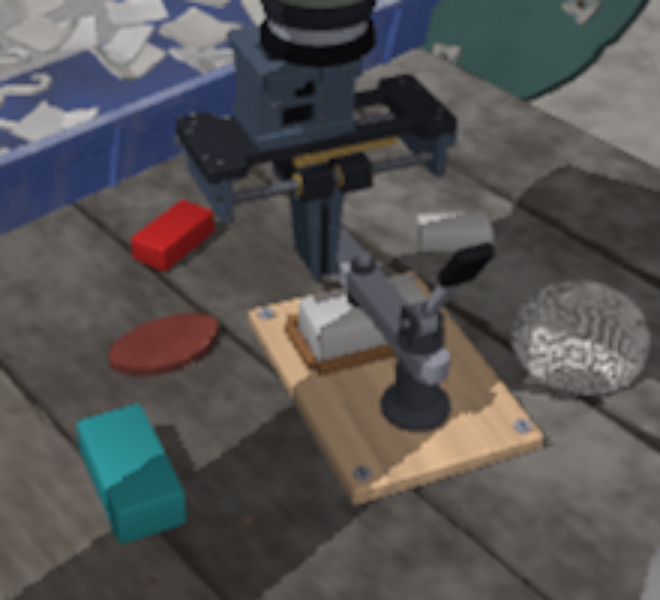

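The strap is nearly over the block, but the force is still only pivot friction. I'll nudge on until the stop shows in the force.

{"op": "apply_moves", "data": {"plan": [{"jaw":1,"delta_pos":[0,1,0],"spin":0},{"jaw":1,"delta_pos":[0,2,0],"spin":0},{"jaw":1,"delta_pos":[0,3,0],"spin":0},{"jaw":1,"delta_pos":[0,4,0],"spin":0},{"jaw":1,"delta_pos":[0,5,0],"spin":0},{"jaw":1,"delta_pos":[0,5,0],"spin":0},{"jaw":1,"delta_pos":[0,5,0],"spin":0},{"jaw":1,"delta_pos":[0,5,0],"spin":0}]}}

```text
time_s: 7.3
ee_pos: [564.6, 246.6, 63.0]
ee_rot: [179.9, -0.1, 73.0]
force: [-1.5, 2.1, 0.1]
gripper_width: 0.5
```

{"op": "apply_moves", "data": {"plan": [{"jaw":1,"delta_pos":[0,1,0],"spin":0},{"jaw":1,"delta_pos":[0,2,0],"spin":0},{"jaw":1,"delta_pos":[0,3,0],"spin":0},{"jaw":1,"delta_pos":[0,4,0],"spin":0},{"jaw":1,"delta_pos":[0,5,0],"spin":0},{"jaw":1,"delta_pos":[0,5,0],"spin":0},{"jaw":1,"delta_pos":[0,5,0],"spin":0},{"jaw":1,"delta_pos":[0,5,0],"spin":0}]}}

```text
time_s: 8.3
ee_pos: [564.8, 246.5, 63.0]
ee_rot: [-179.5, -0.0, 72.9]
force: [-12.0, 7.4, 5.0]
gripper_width: 0.4
```

```bash
python3 - <<'E'
from h import *
w=[(*push(a,off=25.5),62,max(a,73)-90) for a in (73,71,69)]
rows(w)
for n in("scene","top"):
  im=cams.grab_frame(n); cv2.imwrite(f"pics/{n}5.png",im[:,:,::-1])
im=cv2.imread("pics/scene5.png");ex,ey=u(JY),u(JY+90)
for P in [(*(PIV+140*ex+s*12*ey),74) for s in(-1,1)]+[(*(PIV+s*12*ey),74) for s in(-1,1)]+[(*(PIV+35*ex-16.5*ey),70)]:
        q=proj("scene",[P])[0]; cv2.circle(im,tuple(int(round(v*16)) for v in q),12,(0,255,0),-1,shift=4)
cv2.imwrite("pics/s5.png",cv2.resize(im[170:310,220:360],None,fx=4.2,fy=4.2))
E
```

```text
[-1.0, -7.0, 1.0] spin -0.001
[-0.0, -3.0, 1.0] spin -0.001
[1.0, 1.0, 1.0] spin -0.001
at [564.8 246.5  63. ] yaw 72.9 F [-12.    7.4   5. ] t 8.3
```

View pics/s5.png

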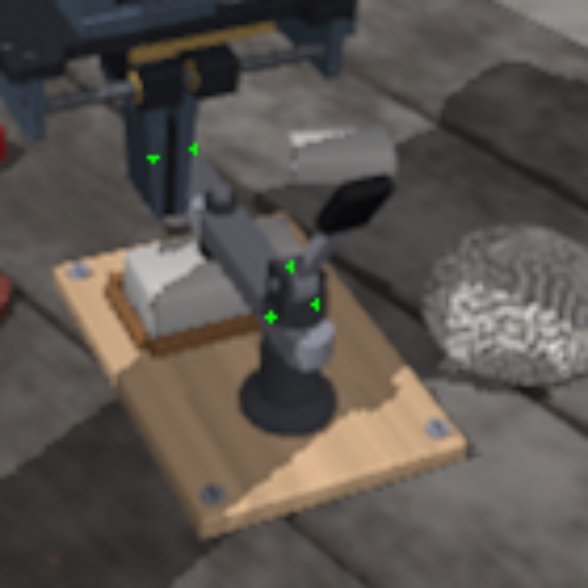

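Force rose to 14 N with no further motion, so the strap is against its stop, and the lever is still up. Next I back off, rise, and go over the pivot on the strap side of the lever.

```bash
cat >>h.py <<'E'
def sp(s,z,lat=0): return (*(PIV+s*u(JY)+lat*u(JY+90)),z,JY-90)
def lev(th,r=92,t=5,half=16):
    s=-r*np.cos(th)+t*np.sin(th);z=92+r*np.sin(th)+t*np.cos(th); return sp(s+half,z)
E
python3 - <<'E'
from h import *
rows([sp(118,63,40),sp(118,170,40),sp(15,172,0)])
E
```

```text
[-1.0, -22.0, -0.0] spin -0.005
[-1.0, -22.0, -107.0] spin -0.005
[-104.0, 18.0, -109.0] spin -0.005
at [564.8 246.5  63. ] yaw 72.9 F [-12.6   8.2   5.8] t 8.4
```

{"op": "apply_moves", "data": {"plan": [{"jaw":1,"delta_pos":[0,-12,0],"spin":0},{"jaw":1,"delta_pos":[0,-24,0],"spin":0},{"jaw":1,"delta_pos":[0,-24,-30],"spin":0},{"jaw":1,"delta_pos":[0,-24,-60],"spin":0},{"jaw":1,"delta_pos":[0,-24,-90],"spin":0},{"jaw":1,"delta_pos":[0,-24,-110],"spin":0},{"jaw":1,"delta_pos":[-20,-12,-110],"spin":0},{"jaw":1,"delta_pos":[-45,0,-110],"spin":0}]}}

```text
time_s: 9.4
ee_pos: [552.8, 202.6, 173.3]
ee_rot: [-179.7, -0.0, 73.0]
force: [0.4, -0.1, -0.4]
gripper_width: 0.7
```

```bash
python3 - <<'E'
from h import *
rows([sp(15,172,0)])
for n in("scene","top"):
  im=cams.grab_frame(n); cv2.imwrite(f"pics/{n}6.png",cv2.resize(im[100:310,200:380,::-1],None,fx=2.2,fy=2.8))
cv2.imwrite("pics/b6.png",np.hstack([cv2.imread(f"pics/{n}6.png") for n in("scene","top")]))
E
```

```text
[-58.0, 17.0, 1.0] spin -0.004
at [552.8 202.6 173.3] yaw 73.0 F [ 0.4 -0.1 -0.4] t 9.4
```

View pics/b6.png

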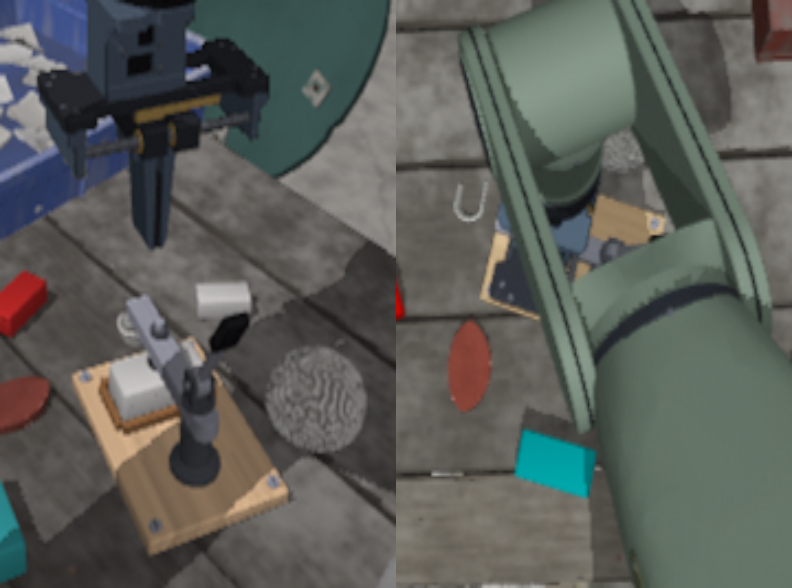

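The strap lies over the block, the lever is raised, and the fingers are clear. Moving to the strap side of the lever plate.

{"op": "apply_moves", "data": {"plan": [{"jaw":1,"delta_pos":[-10,6,0],"spin":0},{"jaw":1,"delta_pos":[-20,12,0],"spin":0},{"jaw":1,"delta_pos":[-30,17,0],"spin":0},{"jaw":1,"delta_pos":[-40,17,0],"spin":0},{"jaw":1,"delta_pos":[-48,17,0],"spin":0},{"jaw":1,"delta_pos":[-54,17,0],"spin":0},{"jaw":1,"delta_pos":[-58,17,0],"spin":0},{"jaw":1,"delta_pos":[-58,17,0],"spin":0}]}}

```text
time_s: 10.5
ee_pos: [551.7, 140.2, 173.1]
ee_rot: [-179.6, 0.0, 72.8]
force: [-1.2, -0.8, 0.9]
gripper_width: 0.6
```

```bash
python3 - <<'E'
from h import *
im=cams.grab_frame("scene"); cv2.imwrite("pics/s7.png",cv2.resize(im[120:290,230:360,::-1],None,fx=3.4,fy=3.4))
rows([lev(t) for t in np.radians([66,62,58,54,50,46,42,38,34,30,26,22,18,14,10,6,3,0])])
E
```

```text
[-30.0, -0.0, -5.0] spin -0.007
[-36.0, -0.0, -3.0] spin -0.007
[-42.0, -0.0, 0.0] spin -0.007
[-48.0, -0.0, 4.0] spin -0.007
[-53.0, 0.0, 7.0] spin -0.007
[-58.0, 0.0, 11.0] spin -0.007
[-63.0, 0.0, 16.0] spin -0.007
[-67.0, 0.0, 20.0] spin -0.007
[-71.0, 0.0, 25.0] spin -0.007
[-75.0, 0.0, 31.0] spin -0.007
[-78.0, 0.0, 36.0] spin -0.007
[-81.0, 0.0, 42.0] spin -0.007
[-84.0, 0.0, 48.0] spin -0.007
[-86.0, 0.0, 54.0] spin -0.007
[-87.0, 0.0, 60.0] spin -0.007
[-89.0, 0.0, 66.0] spin -0.007
[-89.0, 0.0, 71.0] spin -0.007
[-90.0, 0.0, 76.0] spin -0.007
at [551.8 140.4 173.1] yaw 72.8 F [-0.  -1.6  0. ] t 10.55
```

View pics/s7.png

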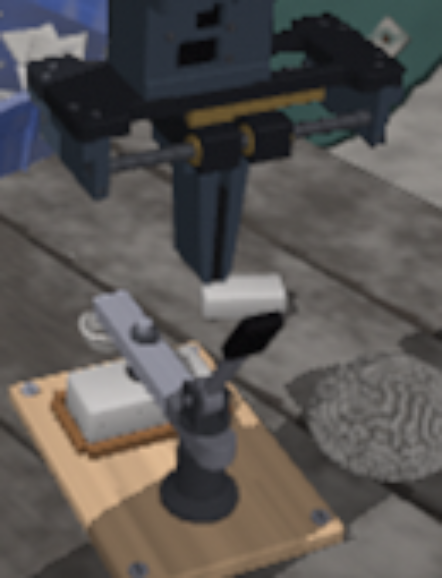

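```bash
python3 - <<'E'
from h import *
for d in (0,5):
 for th in (66,60,54,48): 
  t=np.radians(th); a=sp(-105*np.cos(t)+d*np.sin(t),92+105*np.sin(t)+d*np.cos(t)); q=proj("scene",[a[:3]])[0]; print(d,th,((q-[230,120])*3.4).round())
print(((proj("scene",[env.state()["ee_pos"]])[0]-[230,120])*3.4).round(), ((proj("scene",[sp(0,92)[:3]])[0]-[230,120])*3.4).round())
E
```

```text
0 66 [252. 297.]
0 60 [261. 315.]
0 54 [268. 335.]
0 48 [276. 355.]
5 66 [248. 289.]
5 60 [257. 307.]
5 54 [265. 326.]
5 48 [273. 346.]
[201. 265.] [203. 396.]
```

The lever sits at about 60° above level and the fingertips are on its strap side. Starting the arc.

{"op": "apply_moves", "data": {"plan": [{"jaw":1,"delta_pos":[-12,0,-2],"spin":0},{"jaw":1,"delta_pos":[-24,0,-3],"spin":0},{"jaw":1,"delta_pos":[-34,0,-3],"spin":0},{"jaw":1,"delta_pos":[-42,0,0],"spin":0},{"jaw":1,"delta_pos":[-48,0,4],"spin":0},{"jaw":1,"delta_pos":[-53,0,7],"spin":0},{"jaw":1,"delta_pos":[-58,0,11],"spin":0},{"jaw":1,"delta_pos":[-63,0,16],"spin":0}]}}

```text
time_s: 11.55
ee_pos: [533.2, 80.1, 156.9]
ee_rot: [-179.7, 0.0, 72.8]
force: [1.7, 2.6, 2.2]
gripper_width: 0.1
```

```bash
python3 - <<'E'
from h import *
im=cams.grab_frame("scene"); cv2.imwrite("pics/s8.png",cv2.resize(im[120:290,230:360,::-1],None,fx=3.4,fy=3.4))
rows([lev(t) for t in np.radians([42,38,34,30,26,22,18,14,10,6,3,0])])
E
```

```text
[1.0, 0.0, -1.0] spin -0.007
[-3.0, 0.0, 4.0] spin -0.007
[-7.0, 0.0, 9.0] spin -0.007
[-11.0, 0.0, 14.0] spin -0.007
[-14.0, 0.0, 19.0] spin -0.007
[-17.0, 0.0, 25.0] spin -0.007
[-20.0, 0.0, 31.0] spin -0.007
[-22.0, 0.0, 37.0] spin -0.007
[-23.0, 0.0, 43.0] spin -0.007
[-25.0, 0.0, 50.0] spin -0.007
[-25.0, 0.0, 54.0] spin -0.007
[-26.0, 0.0, 59.0] spin -0.007
at [532.8  79.5 156.1] yaw 72.8 F [1.8 2.  1. ] t 11.6
```

View pics/s8.png

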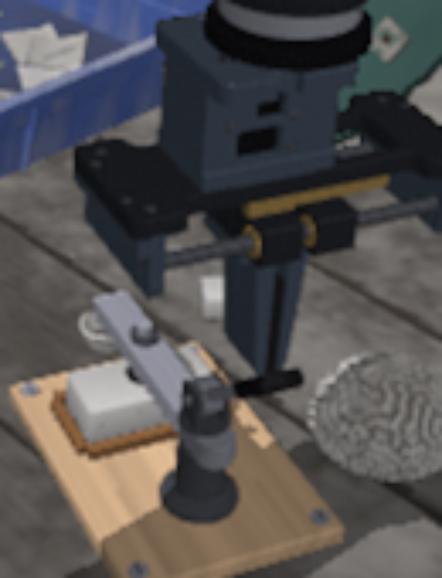

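The fingertips are on the plate, the lever is coming down, and the strap still points over the block. Continuing down the arc.

{"op": "apply_moves", "data": {"plan": [{"jaw":1,"delta_pos":[-5,0,6],"spin":0},{"jaw":1,"delta_pos":[-9,0,12],"spin":0},{"jaw":1,"delta_pos":[-13,0,18],"spin":0},{"jaw":1,"delta_pos":[-16,0,24],"spin":0},{"jaw":1,"delta_pos":[-19,0,30],"spin":0},{"jaw":1,"delta_pos":[-22,0,37],"spin":0},{"jaw":1,"delta_pos":[-23,0,43],"spin":0},{"jaw":1,"delta_pos":[-24,0,48],"spin":0}]}}

```text
time_s: 12.6
ee_pos: [525.4, 56.2, 107.8]
ee_rot: [-179.6, 0.1, 72.8]
force: [3.2, 0.3, 3.7]
gripper_width: 0.3
```

```bash
python3 - <<'E'
from h import *
im=cams.grab_frame("scene"); cv2.imwrite("pics/s9.png",cv2.resize(im[120:290,230:360,::-1],None,fx=3.4,fy=3.4))
rows([lev(t) for t in np.radians([6,3,0])])
E
```

```text
[-0.0, 1.0, 1.0] spin -0.007
[-1.0, 1.0, 5.0] spin -0.007
[-1.0, 1.0, 10.0] spin -0.007
at [525.   56.1 107.3] yaw 72.8 F [2.4 0.1 2.9] t 12.65
```

View pics/s9.png

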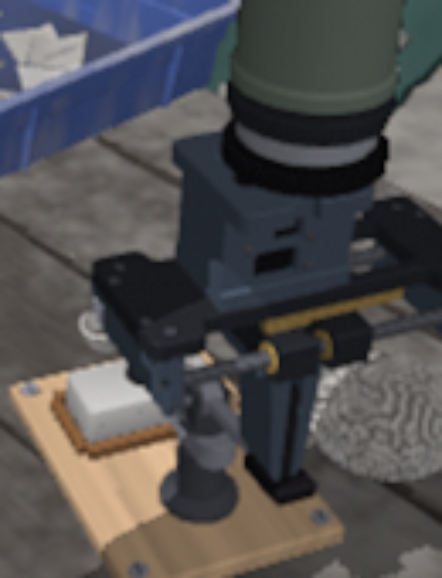

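{"op": "apply_moves", "data": {"plan": [{"jaw":1,"delta_pos":[-1,0,2],"spin":0},{"jaw":1,"delta_pos":[-1,0,4],"spin":0},{"jaw":1,"delta_pos":[-1,0,6],"spin":0},{"jaw":1,"delta_pos":[-1,0,8],"spin":0},{"jaw":1,"delta_pos":[-1,0,9],"spin":0},{"jaw":1,"delta_pos":[-1,0,10],"spin":0},{"jaw":1,"delta_pos":[-1,0,10],"spin":0},{"jaw":1,"delta_pos":[-1,0,10],"spin":0}]}}

```text
time_s: 13.65
ee_pos: [524.5, 54.8, 97.2]
ee_rot: [-179.6, 0.2, 72.8]
force: [0.1, -2.6, 3.5]
gripper_width: 0.9
```

{"op": "apply_moves", "data": {"plan": [{"jaw":1,"delta_pos":[0,0,1],"spin":0},{"jaw":1,"delta_pos":[0,0,2],"spin":0},{"jaw":1,"delta_pos":[0,0,3],"spin":0},{"jaw":1,"delta_pos":[0,0,4],"spin":0},{"jaw":1,"delta_pos":[0,0,4],"spin":0},{"jaw":1,"delta_pos":[0,0,4],"spin":0},{"jaw":1,"delta_pos":[0,0,4],"spin":0},{"jaw":1,"delta_pos":[0,0,4],"spin":0}]}}

```text
time_s: 14.65
ee_pos: [524.7, 54.7, 96.6]
ee_rot: [-179.7, 0.1, 72.8]
force: [-5.4, -2.5, 24.8]
gripper_width: 0.4
```

The lever is on its end stop: z held at 96.6 mm and force rose to 25 N. Lifting straight off and moving clear.

{"op": "apply_moves", "data": {"plan": [{"jaw":1,"delta_pos":[0,0,-5],"spin":0},{"jaw":1,"delta_pos":[0,0,-20],"spin":0},{"jaw":1,"delta_pos":[0,0,-45],"spin":0},{"jaw":1,"delta_pos":[0,0,-75],"spin":0},{"jaw":1,"delta_pos":[0,0,-105],"spin":0},{"jaw":1,"delta_pos":[0,0,-135],"spin":0},{"jaw":1,"delta_pos":[0,0,-150],"spin":0},{"jaw":1,"delta_pos":[0,0,-150],"spin":0}]}}

```text
time_s: 15.65
ee_pos: [525.8, 55.0, 247.0]
ee_rot: [-179.7, 0.1, 72.8]
force: [-0.0, 0.6, -0.3]
gripper_width: 0.5
```

```bash
python3 - <<'E'
from h import *
im=cams.grab_frame("scene"); im=np.ascontiguousarray(im[:,:,::-1]); cv2.imwrite("pics/sceneA.png",im)
cv2.imwrite("pics/sA.png",cv2.resize(im[170:320,180:370],None,fx=4,fy=4))
rows([sp(0,245,250)])
E
```

```text
[74.0, -250.0, 1.0] spin -0.007
at [525.2  54.9 245.9] yaw 72.8 F [ 0.3  0.4 -0.4] t 15.7
```

View pics/sA.png

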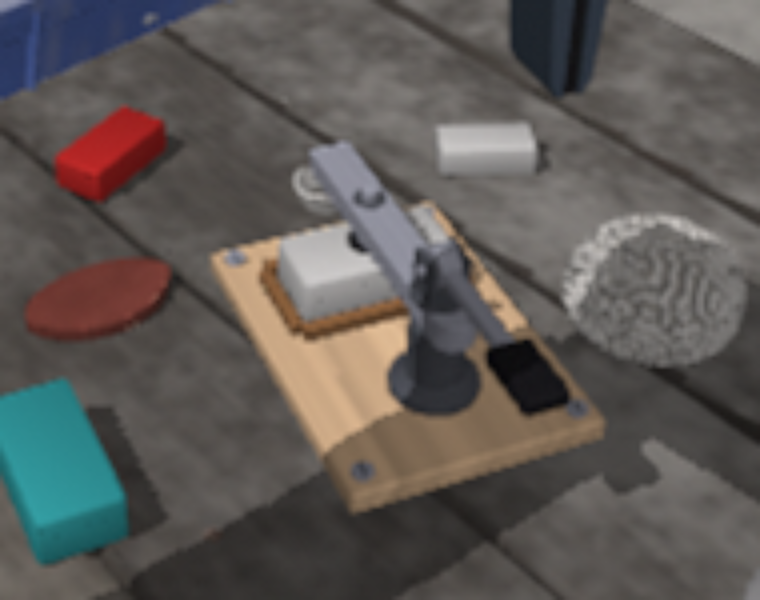

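The strap lies across the block with the pad on it, and the lever is level. The dome, cuff, kidney and block look unmoved. I'll check the angles numerically in the same picture.

```bash
python3 - <<'E'
from h import *
im=cv2.imread("pics/sceneA.png"); im0=cv2.imread("pics/scene0.png")
S=5;off=np.array([215,175])
v=cv2.resize(im[175:285,215:345],None,fx=S,fy=S,interpolation=cv2.INTER_CUBIC)
def draw(P,col):
    q=(proj("scene",P)-off+.5)*S
    cv2.polylines(v,[q.round().astype(int)],True,col,1)
for da,col in((0,(0,255,0)),(4,(0,0,255))): # strap outline at stop, and 0.07 rad short
    e=u(JY+da);n=u(JY+da+90)
    draw([(*(PIV+r*e+s*12*n),74) for r,s in((0,-1),(140,-1),(140,1),(0,1))],col)
for th,col in((0,(0,255,0)),(.1,(0,0,255))):
    P=[]
    for r,l in((65,-12),(105,-12),(105,12),(65,12)):
        a=sp(-r*np.cos(th)+5*np.sin(th),92+r*np.sin(th)+5*np.cos(th),l);P.append(a[:3])
    draw(P,col)
cv2.imwrite("pics/chk.png",v)
d=cv2.absdiff(im,im0).max(2)
for n,(l,t,r,b) in dict(kidney=(185,232,224,256),dome=(320,222,368,265),cuff=(250,208,263,224)).items(): print(n,(d[t:b,l:r]>60).mean())
for t in ("dome","kidney","cuff","plaster_block"):
    for r in spotter.masks_of("scene",t)[:3]: print(t,r["confidence"],r["extent"])
E
```

```text
kidney 0.009615384615384616
dome 0.07461240310077519
cuff 0.15865384615384615
dome 0.78 [323.5, 224.5, 367.3, 262.9]
kidney 0.57 [185.5, 235.4, 219.0, 254.6]
plaster_block 0.95 [194.7, 196.2, 222.9, 220.9]
plaster_block 0.94 [174.3, 265.7, 212.6, 315.0]
plaster_block 0.79 [251.3, 221.8, 293.8, 249.4]
```

View pics/chk.png

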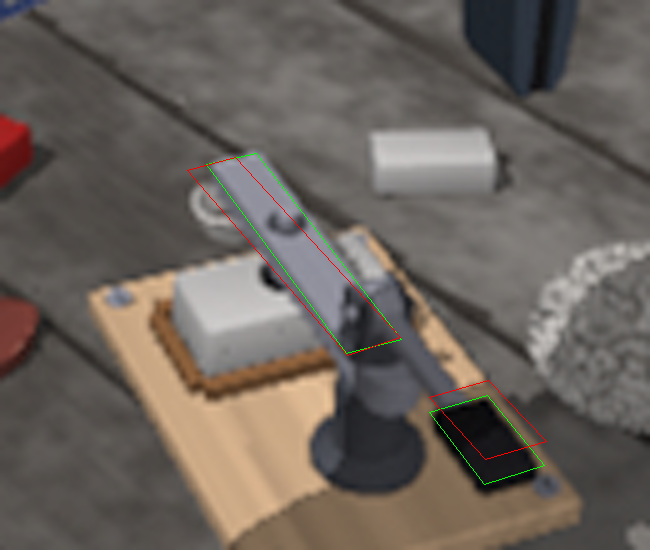

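Strap and lever both match the end-pose outlines (green), clear of the tolerance-limit ones (red). Handing in.

```bash
python3 - <<'E'
from workcell import env
print(env.job_done(), env.state()["time_s"])
E
```

```text
the job is handed in; nothing more can be done
the job is handed in; nothing more can be done
```

I pushed the strap round to its stop with the shut fingertips, then pushed the cam lever fully down. After that I lifted clear and handed the job in at about 16 s of the 48 s allowed.

**Strap:** at the stop the force rose to about 14 N with no further motion. The last scene picture matches the outline of the strap at its stop.

**Lever:** at full travel the fingertips stopped at z = 96.6 mm with 25 N, about where a level plate's upper face should be. The last picture matches the level outline, clearly inside the 0.1 rad limit.

**Surroundings:** the dome, kidney, cuff and block look unmoved in the last scene picture. The picture differences at the dome and cuff (7% and 16% of pixels) I put down to shifted shadows. The network did not report the cuff in the last picture, so I judged it by eye.

**Not checked:** I could not measure the pad force on the block directly. I infer it from the lever being fully down. I took no final top view.

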